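Unload the label rewinder

TASK

Empty the label rewinder into the blue tote. First slide the finished green roll off the leaning spindle, straight along the post without wrenching it, and set it down standing upright in the tote; then take the blue roll from the catch tray and stand it upright in the tote as well. Set the rolls down gently (no dropping), let go of them, and leave the bare cardboard core and the stray cap in the tray and everything else on the bench where they are.

Things in the scene. Friction and masses are not known exactly. Their poses are not given: they have to be found in the camera images.
- machine: label rewinder, fixed, 0.23 m deep (x), 0.31 m wide (y), open side to the robot (-x). Origin: on the table below its middle, z up. At y = -0.075 m a deck (top 45 to 125 mm high) slopes up away from the robot at 25 degrees with a flange (90 mm diameter) and the spindle; two steel rollers, 16 mm thick, 50 mm tall, stand square to it 66 mm up-slope of the spindle, 50 mm to either side.
- tray (a point): centre of the floor (upper face) of the rewinder's flat, open grey catch tray, in its +y half: 200 mm (machine's x) x 155 mm (y) outside, floor 4 mm thick, walls 4 mm, rim 24 mm above the table.
- spindle: plain steel post, fixed on the flange, 22 mm diameter, 88 mm long, tapered at the tip. Origin: its foot, on the flange's upper face; its z axis runs along the post to its tip, leaning 25 degrees from vertical towards the machine's -x side (the robot); its y axis is level.
- roll_a: roll of labels (green labels, white gaps) that starts on the spindle, its lower end on the flange, the spindle's tip 12 mm proud of it; free to slide along the post with 3 mm play all round. 76 mm tall, 64 mm outer diameter, with a brown cardboard core whose 28 mm bore goes right through; rigid, about 0.18 kg. Origin: centre of its lower end; z along its axis towards its upper end.
- roll_b: roll of labels (blue labels, white gaps) that starts standing upright in the catch tray, in its -x part. 76 mm tall, 64 mm outer diameter, with a brown cardboard core whose 28 mm bore goes right through; rigid, about 0.18 kg. Origin: centre of its lower end; z along its axis towards its upper end.
- tote: open blue tote, fixed to the table, 290 mm (its x) x 170 mm (its y) outside, 55 mm high, walls and floor 4 mm, empty at the start. Origin: centre of its underside, on the table.
- core: bare brown cardboard core tube, 37 mm diameter, 60 mm tall, standing in the +x end of the catch tray; not wanted in the tote, stays where it is. Origin: centre of its underside.
- media_bottle: clear bottle with blue cap, 86 mm diameter, 170 mm tall, at the back of the table; bystander. Origin: centre of its underside.
- amber_bottle: brown bottle with black cap, 60 mm diameter, 120 mm tall, at the back; bystander. Origin: centre of its underside.
- vial_rack: white rack of glass vials, 90 x 200 mm, 73 mm tall, at the back; bystander. Origin: centre of its underside.
- beaker: glass beaker, 80 mm diameter, 100 mm tall, on the left of the table; bystander. Origin: centre of its underside.
- cap: loose blue bottle cap, 48 mm diameter, 25 mm tall, lying open side up in the catch tray's +x end next to the deck; bystander, stays where it is. Origin: centre of its underside.
- tip_box: blue box with clear lid, 120 x 85 mm, 80 mm tall, on the right; bystander. Origin: centre of its underside.
Not all that is in view belongs to the job. Leave any purple look-alike of the roll_b alone. What is shaped like the roll_a but purple is not meant.

How it is judged:
By the outcome, as a careful person would: the job done as asked, in the order asked, and still so for the second after the job is handed in, with the robot touching nothing.
It also fails if it takes over 61 s, if anything falls off the work surface, if the arm or the gripper's body presses on something with over 40 N, if the wrist force passes 120 N, or if a joint passes its speed limit or range.

ROBOT

A 6-joint arm with a two-finger parallel gripper is mounted at the origin on the work surface. World frame = base frame: x ahead of the robot, y to its left, z up, the work surface at z = 0. Lengths are in m, angles in rad, forces in N, time in s.
With the tool pointing down it reaches from about 0.3 to 0.875 m from the base axis. Payload 4.2 kg.
Tool frame: the origin (TCP) lies midway between the tips of the shut fingers; the grasp point (between the pads) lies 19 mm behind it; z points along the fingers, y is the line along which they close (so a half turn about z gives the same grasp; the last joint's range is limited). The gripper opens to 85 mm and grips with 20 to 120 N. Pads are 22 mm wide; open, the fingers measure 114 mm over their backs; the gripper's body (76 mm by 85 mm) begins 54 mm behind the grasp point. The pads swing forward as they close: fully open they stand 13 mm farther back than shut.
Start: joints at [-1.338, 0.32, 1.565, -0, 1.257, -0.02], TCP at [0.144, -0.557, 0.199] pointing down, gripper open.
Joint ranges: [-3.11, 3.11], [-0.84, 2.01], [0.21, 2.61], [-1.34, 4.49], [0.05, 2.63], [-2.56, 2.56]. Speed limits (rad/s): [2.57, 2.57, 3.14, 3.14, 3.14, 3.14].

INTERFACE

Orientations are given as a unit quaternion [w, x, y, z].
In Python, from station import ctrl gives the robot as it stands. The module is installed in compiled form; this text tells all that it offers.
- The arm moves only by the tool jog_arm, never from a script. Its argument "rows" is a list of rows, each a list of 7 numbers: the shift along the tool's x, y, z in cm, then the turn, a rotation vector about the tool's x, y, z in degrees, then the finger opening in cm, from 0 to 8.54. In form: [[dx, dy, dz, ax, ay, az, gripper], ...]. A call has 1 to 12 rows; each row shifts and turns the commanded pose from where the row before left it, along the tool's axes as they then stand; what a row does not reach is not made up. A row lasts 1/8 s, in which the tool goes at most 62.5 mm and 10.7 degrees, less where a joint would pass 70% of its speed; a pose out of reach is approached as far as the arm can. A call with a gripper value outside its range is refused whole. The fingers move at their own pace and stop on an object; "force" is the grip in N (left out, the last holds). Time passes only in rows, so rows that do not move let the fingers close. It gives the time, the measured TCP pose, the force, the opening and the grip force at its end, in the units of the state.
- ctrl.get_state(): the state, without advancing time (a new reading comes with each control period).
- ctrl.read_camera(name): name is "side" or "top"; returns a dict with "frame" (400x640x3 uint8, red, green, blue), "fovy" (degrees; the focal length in pixels is half the picture's height over the tangent of half this angle, whatever the lens; pixels are square), "cx", "cy" (the principal point, pixels), "dist_coeffs" ([k1, k2, p1, p2, k3] as OpenCV has them; the pictures are not rectified), "T" (4x4, takes a point from camera to world coordinates). Camera axes: x right, y down, z forward; pixel columns grow to the right and rows downward; lengths in m; the calibration is good to about 2 mm. A picture is of the moment at which its call begins. There is no depth.
- ctrl.sign_off(): hands the job in; it is judged then, once.
Trained networks look in a picture, given as the dict that the camera call returned (one of the last four; its "shot" number tells which), for a name from the list of things; names that differ only in an ending like _2 or _b are one class to them, and where a whole thing is asked for, a point or a joint stands for the part that bears it (a point fixed in the world has none). Each returns a list of dicts, best first, with "p" (0 to 1); they miss things now and then, are a little off and sometimes report something else, mostly with a low value. They report only what shows in the picture. A call takes as long as a camera call. They do not tell look-alikes from the thing itself.
- ctrl.search_frame(picture, query): "bbox" ([centre column, centre row, width, height] in pixels, round what is visible of it).
- ctrl.trace(picture, query): "mask" (400x640 bool, what is visible of it) and "bbox" ([centre column, centre row, width, height] in pixels, round what is visible of it).
The state is a dict: "t": time; "joints": joint angles; "joint_velocities": joint speeds; "joint_efforts": joint torques, N m; "position": TCP position; "eef_rot": TCP orientation; "force": force on the tool from outside, world axes, zero at the start; "ft_torque": the same for the moment, N m; "grip_width": opening from 0.0 (shut) to 1.0 (fully open); "finger_force": force on a finger pad.
Only numpy, scipy, OpenCV 4.12 (cv2) and the standard library are available. Lean on these libraries where they do the work, as an engineer would, in place of code of your own. Each camera call takes 0.05 s, during which the arm holds its last target. There are 200 camera calls.

## Working session

There is one attempt and no reset: what is moved stays moved. The work goes in short steps, Python scripts to look and compute and a tool call to move; the robot and the scene stay as the last step left them, time stands still between calls to the robot, and variables do not carry over. Pictures are saved under pics/ and viewed, at most 10 in all, crops included, and the job is handed in when it is done.

Besides the shell and the picture viewer there is one more tool, called after ">>>" as name(argument=value, ...) on one line, values as JSON. jog_arm: Moves the arm, as the interface text tells. Its arguments: {"type":"object","properties":{"rows":{"type":"array","items":{"type":"array","items":{"type":"number"}}},"force":{"type":"number"}},"required":["rows"]}

```bash
mkdir -p pics; cat > h.py <<'E'
import numpy as np, cv2
from station import ctrl
from scipy.spatial.transform import Rotation as R
def K(c):
    h,w=c["frame"].shape[:2]; f=h/2/np.tan(np.radians(c["fovy"])/2)
    return np.array([[f,0,c["cx"]],[0,f,c["cy"]],[0,0,1.]])
def ray(c,uv):
    p=cv2.undistortPoints(np.array([[uv]],float),K(c),np.array(c["dist_coeffs"],float))[0,0]
    T=np.array(c["T"]); return T[:3,3],T[:3,:3]@np.array([p[0],p[1],1.])
def at_z(c,uv,z):
    o,d=ray(c,uv); return o+d*(z-o[2])/d[2]
def proj(c,P):
    Ti=np.linalg.inv(np.array(c["T"])); P=np.atleast_2d(P)
    return cv2.projectPoints(P@Ti[:3,:3].T+Ti[:3,3],np.zeros(3),np.zeros(3),K(c),np.array(c["dist_coeffs"],float))[0][:,0]
def save(c,n): cv2.imwrite(n,c["frame"][...,::-1])
E
python3 - <<'E'
from h import *
cs={n:ctrl.read_camera(n) for n in("top","side")}
im=[]
for n,c in cs.items():
    save(c,f"pics/{n}0.png"); print(n,np.round(c["T"],3).tolist(),c["fovy"],c["dist_coeffs"])
    for q in ["machine","spindle","roll_a","tote","core","cap","beaker","tip_box","media_bottle","amber_bottle","vial_rack"]:
        print(q,[(np.round(r["bbox"]).tolist(),round(r["p"],2)) for r in ctrl.search_frame(c,q)][:5])
print(ctrl.get_state())
E
```

```text
top [[-0.018, -0.985, 0.17, 0.334], [-1.0, 0.019, 0.002, 0.006], [-0.005, -0.17, -0.985, 1.188], [0.0, 0.0, 0.0, 1.0]] 55.98166313343932 [-0.07322602  0.          0.          0.          0.        ]
machine []
spindle [([422.0, 187.0, 6.0, 7.0], 0.42)]
roll_a [([362.0, 223.0, 24.0, 24.0], 0.91), ([378.0, 265.0, 23.0, 21.0], 0.83), ([418.0, 182.0, 32.0, 28.0], 0.82), ([431.0, 261.0, 21.0, 28.0], 0.65)]
tote [([239.0, 209.0, 57.0, 101.0], 0.84)]
core [([240.0, 209.0, 62.0, 102.0], 0.56)]
cap [([371.0, 186.0, 18.0, 12.0], 0.68), ([505.0, 202.0, 37.0, 43.0], 0.44)]
beaker [([149.0, 175.0, 37.0, 28.0], 0.6), ([386.0, 194.0, 113.0, 102.0], 0.28)]
tip_box [([506.0, 202.0, 39.0, 47.0], 0.76)]
media_bottle [([387.0, 124.0, 22.0, 31.0], 0.46)]
amber_bottle [([386.0, 124.0, 24.0, 30.0], 0.57)]
vial_rack [([318.0, 122.0, 66.0, 34.0], 0.95)]
side [[-0.735, -0.355, 0.577, -0.387], [-0.678, 0.381, -0.629, 1.005], [0.003, -0.854, -0.521, 0.931], [0.0, 0.0, 0.0, 1.0]] 44.38455832061186 [-0.07193395  0.          0.          0.          0.        ]
machine [([358.0, 191.0, 87.0, 91.0], 0.89)]
spindle [
[... 614 characters left out ...]
-1.33802614e+00,  3.19603955e-01,  1.56451221e+00, -2.86076427e-06,
        1.25739667e+00, -2.00086546e-02]), 'joint_velocities': array([-1.47184028e-03, -2.22401635e-03,  6.85857126e-05,  1.03404918e-03,
       -1.27683988e-04, -1.43576642e-03]), 'joint_efforts': array([-6.69238420e-05, -4.15412664e+01, -2.34422565e+01, -6.43434259e-05,
        5.63262147e-04, -1.34497802e-05]), 'position': array([ 0.14380276, -0.5567406 ,  0.19903092]), 'eef_rot': array([3.98267361e-05, 9.92023428e-01, 1.26053629e-01, 2.88439050e-06]), 'force': array([ 0.00979506, -0.67477922, -0.10471923]), 'ft_torque': array([-0.0398393 , -0.00843568, -0.05449347]), 'finger_force': 0.0, 'grip_width': 1.0034871221534092}
```

View pics/top0.png

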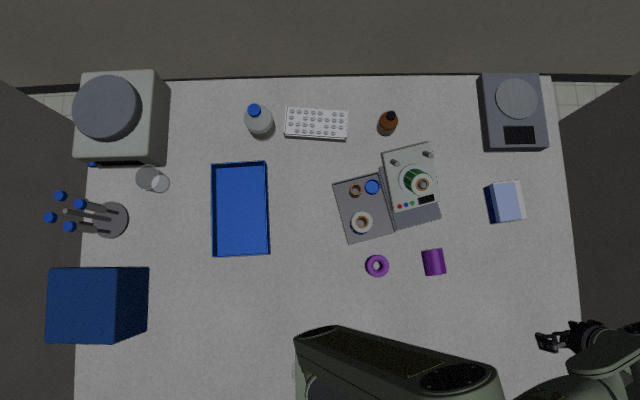

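View pics/side0.png

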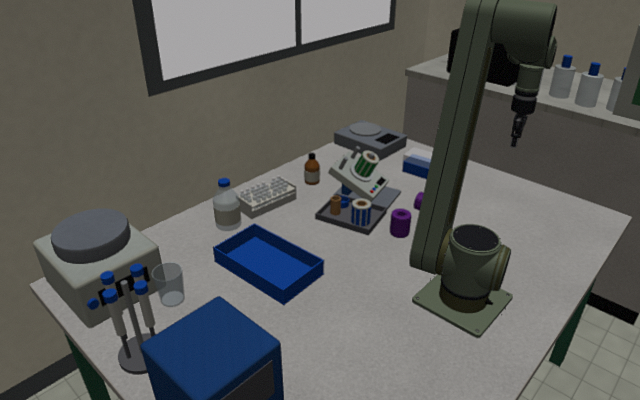

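Top picture: the blue roll stands in the tray at (362,223) and the green roll is on the spindle at (418,182). The purple look-alikes are at (377,266) standing and (433,262) lying. The tote is at (239,209), the core at (355,190), and the cap at (372,187). By colour and place I choose green (418,182) and blue (362,223), and check them in one crop.

```bash
python3 - <<'E'
from h import *
a=cv2.imread("pics/top0.png")[135:285,320:450]; b=cv2.imread("pics/side0.png")[140:240,310:410]
a=cv2.resize(a,None,fx=4,fy=4,interpolation=cv2.INTER_CUBIC)[:600]; 
b=cv2.resize(b,(278,278),interpolation=cv2.INTER_CUBIC)
o=np.zeros((600,800,3),np.uint8); o[:,:520]=a; o[:278,522:]=b; cv2.imwrite("pics/crop0.png",np.clip(o.astype(float)*1.5,0,255).astype(np.uint8))
E
```

```text
(no output)
```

View pics/crop0.png

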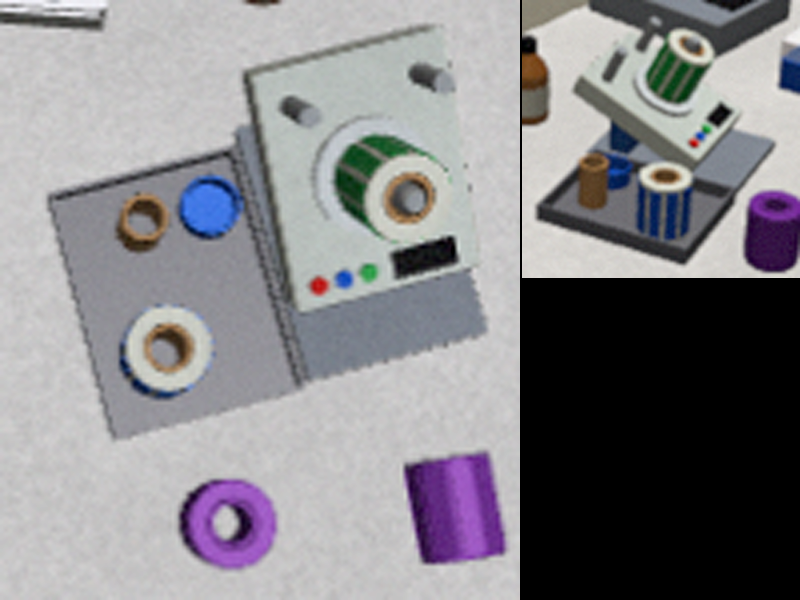

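The crop confirms it: the green-labelled roll is on the leaning spindle (upper end about (422,184)), and the blue-labelled roll is in the tray (upper end about (362,222)). Next I fit poses with both cameras.

```bash
cat > fit.py <<'E'
from h import *
from scipy.optimize import least_squares
def cyl(p,ax,r=.032,h=.076):
    ax=np.array(ax,float); u=np.cross(ax,[.3,1,.2]);u/=np.linalg.norm(u);v=np.cross(ax,u)
    t=np.linspace(0,2*np.pi,72)[:,None]; c=r*(np.cos(t)*u+np.sin(t)*v)
    return np.vstack([p+c,p+h*ax+c])
def stat(pts):
    q=cv2.convexHull(pts.astype(np.float32)); m=cv2.moments(q); return np.array([m["m10"]/m["m00"],m["m01"]/m["m00"]]),q
def stats_mask(m):
    cs=cv2.findContours(m.astype(np.uint8),cv2.RETR_EXTERNAL,cv2.CHAIN_APPROX_NONE)[0]
    c=max(cs,key=cv2.contourArea)
    ys,xs=np.nonzero(cv2.drawContours(np.zeros(m.shape,np.uint8),[cv2.convexHull(c)],-1,1,-1)); return np.array([xs.mean(),ys.mean()]),(xs.min(),xs.max(),ys.min(),ys.max()),len(xs)
def near(c,q,uv,d=12):
    return [r for r in ctrl.trace(c,q) if np.hypot(*(np.array(r["bbox"][:2])-uv))<d]
E
python3 - <<'E'
from fit import *
t=ctrl.read_camera("top"); s=ctrl.read_camera("side")
# machine yaw from tray rim corners
px=[(332,184),(378.75,172),(395.5,230.75),(348.75,244.5)]  # (+x,+y),(+x,-y),(-x,-y),(-x,+y)
W=np.array([at_z(t,p,.024) for p in px])[:,:2]
loc=np.array([[.1,.0775],[.1,-.0775],[-.1,-.0775],[-.1,.0775]])
f=lambda q:((loc@np.array([[np.cos(q[2]),np.sin(q[2])],[-np.sin(q[2]),np.cos(q[2])]])+q[:2])-W).ravel()
r=least_squares(f,[.6,0,0]); print("tray",r.x,np.degrees(r.x[2]),"res mm",np.round(r.fun*1e3,1)); yaw=r.x[2]
ax=R.from_euler("z",yaw).apply([-np.sin(np.radians(25)),0,np.cos(np.radians(25))])
for name,guess,A,zf in [("roll_a",{"top":(418,182),"side":(366,164)},ax,None),("roll_b",{"top":(362,223),"side":(361,211)},[0,0,1],.004)]:
    C={}
    for n,c in(("top",t),("side",s)):
        for m in near(c,name,guess[n])[:1]:
            C[n]=stats_mask(m["mask"]); print(name,n,m["p"],C[n][1:])
    D={"top":t,"side":s}
    g=lambda p:np.concatenate([stat(proj(D[n],cyl(p,A)))[0]-C[n][0] for n in C]+([[ (p[2]-zf)*1e5]] if zf else []))
    o=least_squares(g,[*at_z(t,guess["top"],.1)],x_scale=.01,diff_step=1e-4)
    print(name,np.round(o.x,4),"px res",np.round(o.fun,2))
    for n in C:
        q=stat(proj(D[n],cyl(o.x,A)))[1][:,0]; print(n,q.min(0),q.max(0),cv2.contourArea(q))
    if name=="roll_a":
        Rm=R.from_euler("z",yaw); print("in machine rel tray",Rm.inv().apply(o.x-np.array([r.x[0],r.x[1],0])))
# tote
m=near(t,"tote",(239,209))[0]; ys,xs=np.nonzero(m["mask"]); rect=cv2.minAreaRect(np.c_[xs,ys].astype(np.float32)); b=cv2.boxPoints(rect); print(rect)
P=np.array([at_z(t,q,.055) for q in b]); print("tote corners",P.round(3).tolist(),P.mean(0))
print(np.linalg.norm(P-np.roll(P,1,0),axis=1))
E
```

```text
tray [ 0.49152128 -0.11776264  0.24166495] 13.846381690213416 res mm [ 2.1  1.7  3.2  0.5 -3.7 -3.4 -1.6  1.1]
roll_a top 0.94 ((np.int64(402), np.int64(432), np.int64(169), np.int64(196)), 673)
roll_a side 0.94 ((np.int64(355), np.int64(378), np.int64(151), np.int64(175)), 427)
roll_a [ 0.5641 -0.258   0.0956] px res [ 0.08  0.11 -0.17 -0.01]
top [401.89252 168.4535 ] [432.30658 195.88052] 603.8151568169706
side [353.6095  149.36128] [378.98434 177.08221] 457.167997546494
in machine rel tray [ 0.03686577 -0.15354617  0.09564578]
roll_b top 0.8 ((np.int64(350), np.int64(373), np.int64(210), np.int64(234)), 471)
roll_b side 0.78 ((np.int64(351), np.int64(372), np.int64(198), np.int64(226)), 545)
roll_b [ 0.4427 -0.107   0.004 ] px res [ 0.29  0.16 -0.36  0.24  0.  ]
top [350.12332 210.54329] [373.4449  233.85608] 416.8563157822937
side [351.24985 197.3876 ] [371.47522 226.8198 ] 521.251744256122
((239.35153198242188, 208.42335510253906), (95.13396453857422, 58.24915313720703), 87.82526397705078)
tote corners [[0.64, 0.365, 0.055], [0.643, 0.182, 0.055], [0.35, 0.169, 0.055], [0.346, 0.345, 0.055]] [0.49441653 0.26541471 0.055     ]
[0.2948492  0.18322664 0.29310758 0.17554403]
```

```bash
cat > go.py <<'E'
from h import *
YAW=0.2417; Rm=R.from_euler("z",YAW)
AX=Rm.apply([-np.sin(np.radians(25)),0,np.cos(np.radians(25))])
DOWN=Rm*R.from_euler("x",180,degrees=True)          # tool x=machine x
TILT=DOWN*R.from_euler("y",25,degrees=True)
A=np.array([.5641,-.258,.0956]); B=np.array([.4427,-.107,.004])
def cur():
    s=ctrl.get_state(); return s,np.array(s["position"]),R.from_quat(np.roll(s["eef_rot"],-1))
def to(p,Rt,frame=None):
    s,q,Rc=cur(); F=frame or Rc
    print("shift cm in frame",np.round(F.inv().apply(np.array(p)-q)*100,2),"rot deg (cur tool)",np.round(np.degrees((Rc.inv()*Rt).as_rotvec()),2),"t",round(s["t"],2))
E
python3 - <<'E'
from go import *
to(A+.14*AX,TILT,TILT); to(A+.14*AX,TILT)
E
```

```text
shift cm in frame [ 39.09 -18.95  15.64] rot deg (cur tool) [-0.13 25.    0.63] t 1.55
shift cm in frame [ 42.25 -18.48  -2.35] rot deg (cur tool) [-0.13 25.    0.63] t 1.55
```

>>> jog_arm(rows=[[0, 0, 0, 0, 8.33, 0.2, 8.54], [0, 0, 0, 0, 8.33, 0.2, 8.54], [0, 0, 0, 0, 8.33, 0.2, 8.54]], force=40)

```text
t: 1.92
position: [0.1439, -0.5572, 0.1998]
eef_rot: [-0.026, 0.969, 0.118, 0.217]
force: [0.3, 0.4, -0.3]
grip_width: 0.997
finger_force: 0.0
```

```bash
python3 - <<'E'
from go import *
to(A+.14*AX,TILT)
E
```

```text
shift cm in frame [ 39.02 -18.94  15.88] rot deg (cur tool) [-0.03 -0.23  0.06] t 1.93
```

>>> jog_arm(rows=[[3.9, -1.9, 1.59, 0, 0, 0, 8.54], [3.9, -1.9, 1.59, 0, 0, 0, 8.54], [3.9, -1.9, 1.59, 0, 0, 0, 8.54], [3.9, -1.9, 1.59, 0, 0, 0, 8.54], [3.9, -1.9, 1.59, 0, 0, 0, 8.54], [3.9, -1.9, 1.59, 0, 0, 0, 8.54], [3.9, -1.9, 1.59, 0, 0, 0, 8.54], [3.9, -1.9, 1.59, 0, 0, 0, 8.54], [3.9, -1.9, 1.59, 0, 0, 0, 8.54], [3.9, -1.9, 1.59, 0, 0, 0, 8.54], [0, 0, 0, 0, 0, 0, 8.54]])

```text
t: 3.3
position: [0.5082, -0.2691, 0.2204]
eef_rot: [-0.028, 0.969, 0.12, 0.215]
force: [-0.0, -1.1, 0.1]
grip_width: 1.005
finger_force: 0.0
```

```bash
python3 - <<'E'
from go import *
to(A+.14*AX,TILT); to(A+.03*AX,TILT)
t=ctrl.read_camera("top"); s=ctrl.read_camera("side")
for n,c,(u,v) in(("top",t,(418,182)),("side",s,(366,164))):
    f=c["frame"].copy()
    for h in np.linspace(0,.14,8):
        for x,y in proj(c,A+h*AX): cv2.circle(f,(int(round(x)),int(round(y))),0,(255,0,0),-1)
    cv2.imwrite(f"/tmp/{n}.png",cv2.resize(f[v-60:v+40,u-50:u+50,::-1],(400,400),interpolation=cv2.INTER_NEAREST))
cv2.imwrite("pics/pre.png",np.hstack([cv2.imread("/tmp/top.png"),cv2.imread("/tmp/side.png")]))
E
```

```text
shift cm in frame [-0.11  0.26 -0.28] rot deg (cur tool) [-0.23 -0.02  0.25] t 3.3
shift cm in frame [-0.12  0.3  10.72] rot deg (cur tool) [-0.23 -0.02  0.25] t 3.3
```

View pics/pre.png

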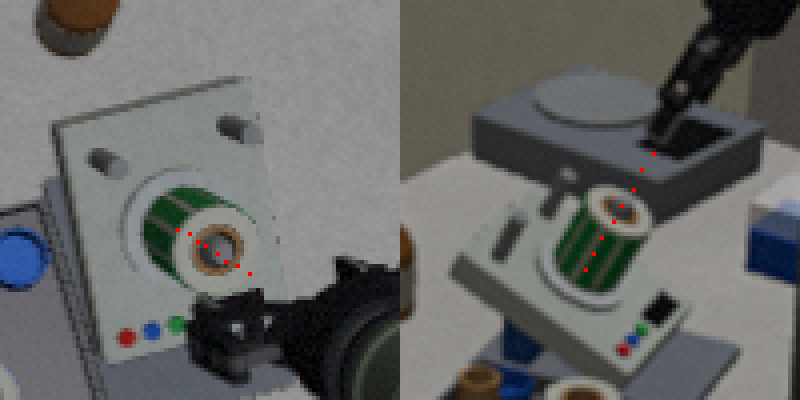

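The top view shows the spindle axis dots running through the bore (about 1 px off). I need a closer look at where the fingers really are.

```bash
python3 - <<'E'
from go import *
o=[]
s,q,Rc=cur()
for n in("top","side"):
    c=ctrl.read_camera(n); f=c["frame"]; u,v=proj(c,q)[0].astype(int)
    k=8; f=cv2.resize(f[v-32:v+38,u-25:u+25],(400,560),interpolation=cv2.INTER_CUBIC)
    for off,col in(((0,0,0),(255,0,0)),((0,.0425,-.013),(255,255,0)),((0,-.0425,-.013),(255,255,0)),((0,0,-.073),(0,255,255))):
        x,y=proj(c,q+Rc.apply(off))[0]; cv2.circle(f,(int((x-u+25.5)*k),int((y-v+32.5)*k)),3,col,-1)
    o.append(np.clip(f.astype(float)*1.8,0,255).astype(np.uint8))
cv2.imwrite("pics/pre2.png",np.hstack(o)[...,::-1])
E
```

```text
(no output)
```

View pics/pre2.png

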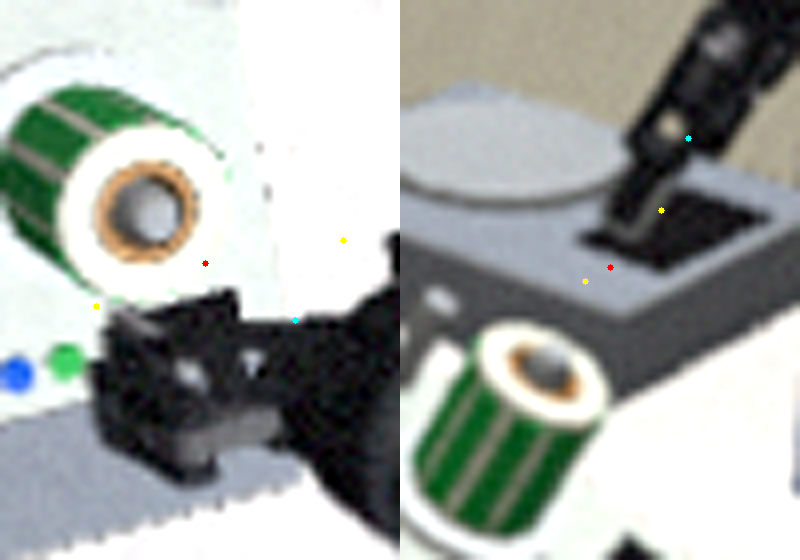

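The fingers don't lie on their predicted dots, so I look wider with the tool axes overlaid before moving on.

```bash
python3 - <<'E'
from go import *
o=[]
s,q,Rc=cur(); print(s["joints"].round(3), s["grip_width"], Rc.as_matrix().round(3))
for n in("top","side"):
    c=ctrl.read_camera(n); f=c["frame"]; u,v=proj(c,q-Rc.apply([0,0,.08]))[0].astype(int)
    k=5; f=cv2.resize(f[v-60:v+60,u-40:u+40],(400,600),interpolation=cv2.INTER_CUBIC)
    f=np.clip(255*(f/255.)**.45,0,255).astype(np.uint8)
    P=lambda off:tuple(((proj(c,q+Rc.apply(off))[0]-[u-40.5,v-60.5])*k).astype(int).tolist())
    for e,col in(((.05,0,0),(255,0,0)),((0,.05,0),(0,255,0)),((0,0,-.2),(0,128,255))): cv2.line(f,P((0,0,0)),P(e),col,1)
    o.append(f)
cv2.imwrite("pics/pre3.png",np.hstack(o)[...,::-1])
E
```

```text
[-0.729  0.172  1.799  0.44   0.963  0.385] 0.9982281569165522 [[ 0.88   0.239  0.409]
 [ 0.216 -0.971  0.103]
 [ 0.422 -0.002 -0.907]]
```

View pics/pre3.png

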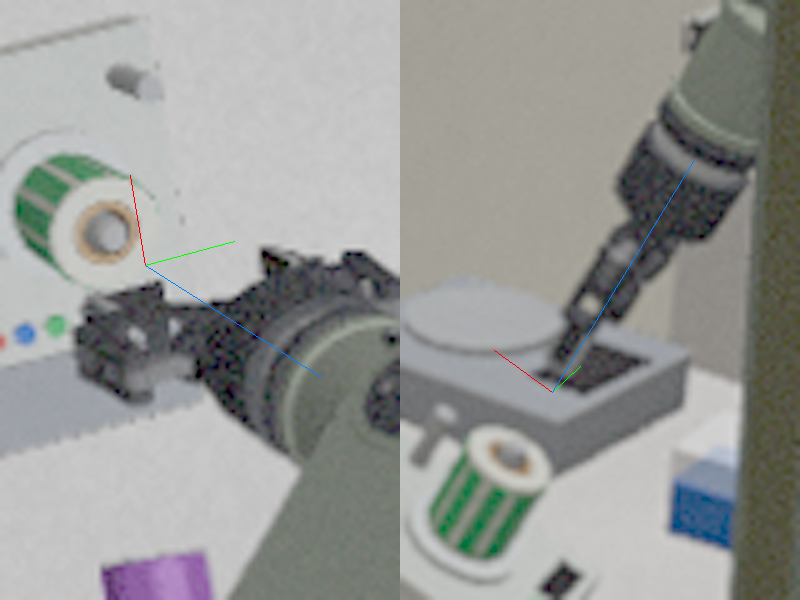

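The overlay agrees with the picture once the open fingers' set-back is allowed for (left finger tip about (85,290), right about (265,250), roll bore (107,232)). I go down along the post in stages and watch the force.

>>> jog_arm(rows=[[-0.1, 0.28, 0, -0.2, 0, 0.2, 8.54], [0, 0, 2, 0, 0, 0, 8.54], [0, 0, 2, 0, 0, 0, 8.54], [0, 0, 1, 0, 0, 0, 8.54], [0, 0, 0, 0, 0, 0, 8.54], [0, 0, 0, 0, 0, 0, 8.54]])

```text
t: 4.35
position: [0.527, -0.2697, 0.1751]
eef_rot: [-0.025, 0.969, 0.116, 0.215]
force: [0.4, -0.6, -0.3]
grip_width: 1.003
finger_force: 0.0
```

```bash
python3 - <<'E'
from go import *
to(A+.03*AX,TILT); s=cur()[0]; print(s["force"])
c=ctrl.read_camera("top"); 
f=cv2.resize(c["frame"][150:220,380:480],(800,560),interpolation=cv2.INTER_CUBIC)
cv2.imwrite("pics/pre4.png",(255*(f[...,::-1]/255.)**.45).astype(np.uint8))
E
```

```text
shift cm in frame [ 0.16 -0.26  5.84] rot deg (cur tool) [ 0.12 -0.03 -0.2 ] t 4.35
[ 0.44818332 -0.59451214 -0.29508992]
```

View pics/pre4.png

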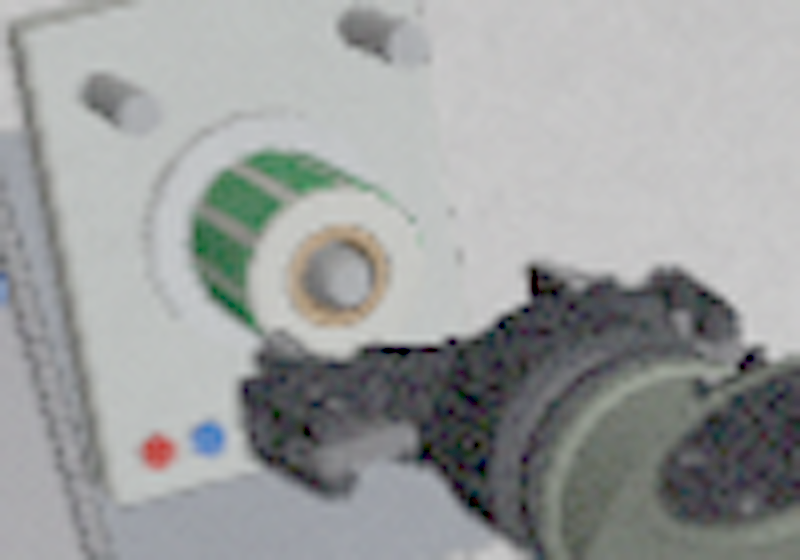

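The left finger tip is about (265,340) and the right about (540,270), with the bore at (340,272). Readings scatter by about 2 mm, so I average some and overlay finger boxes to settle the lateral offset.

```bash
cat >> go.py <<'E'
def avg(n=8):
    P=[];Q=[];cam={}
    for i in range(n):
        nm=("top","side")[i%2]; cam[nm]=ctrl.read_camera(nm); s,p,r=cur(); P.append(p);Q.append(r.as_quat())
    return np.mean(P,0),R.from_quat(Q).mean(),np.std(P,0),cam
def rel(p,Rt,n=8):
    q,Rc,sd,cam=avg(n)
    print("avg",q.round(4),"sd",sd.round(4),"shift cm",np.round(Rc.inv().apply(np.array(p)-q)*100,2),"rot",np.round(np.degrees((Rc.inv()*Rt).as_rotvec()),2),"t",ctrl.get_state()["t"])
    return q,Rc,cam
E
python3 - <<'E'
from go import *
q,Rc,cam=rel(A+.03*AX,TILT); o=[]
for n in("top","side"):
    c=cam[n]; f=c["frame"]; u,v=proj(c,q-Rc.apply([0,0,.03]))[0].astype(int)
    k=8; f=cv2.resize(f[v-37:v+37,u-25:u+25],(400,592),interpolation=cv2.INTER_CUBIC)
    f=np.clip(255*(f/255.)**.45,0,255).astype(np.uint8)
    P=lambda X:((proj(c,X)-[u-25.5,v-37.5])*k).astype(int)
    def box(x,y0,y1,z0,z1,col):
        V=np.array([[i,j,l] for l in(z0,z1) for i,j in((-x,y0),(x,y0),(x,y1),(-x,y1))]); V=P(q+Rc.apply(V))
        for a in(V[:4],V[4:]): cv2.polylines(f,[a.reshape(-1,1,2)],True,col,1)
        for i in range(4): cv2.line(f,tuple(V[i].tolist()),tuple(V[i+4].tolist()),col,1)
    box(.011,.0425,.057,-.06,-.013,(255,0,0)); box(.011,-.057,-.0425,-.06,-.013,(255,160,0)); box(.038,-.0425,.0425,-.11,-.073,(0,160,255))
    for h in(0,.076): cv2.polylines(f,[P(cyl) .reshape(-1,1,2) for cyl in [A+h*AX+.032*TILT.apply(np.c_[np.cos(a:=np.linspace(0,6.28,40)),np.sin(a),0*a])]],True,(255,0,255),1)
    o.append(f)
cv2.imwrite("pics/pre5.png",np.hstack(o)[...,::-1])
E
```

```text
File "<stdin>", line 13
SyntaxError: assignment expression cannot be used in a comprehension iterable expression
```

```bash
python3 - <<'E'
from go import *
q,Rc,cam=rel(A+.03*AX,TILT); o=[]
a=np.linspace(0,6.28,40); ring=.032*TILT.apply(np.c_[np.cos(a),np.sin(a),0*a])
for n in("top","side"):
    c=cam[n]; f=c["frame"]; u,v=proj(c,q-Rc.apply([0,0,.03]))[0].astype(int)
    k=8; f=cv2.resize(f[v-37:v+37,u-25:u+25],(400,592),interpolation=cv2.INTER_CUBIC)
    f=np.clip(255*(f/255.)**.45,0,255).astype(np.uint8)
    P=lambda X:((proj(c,X)-[u-25.5,v-37.5])*k).astype(int)
    def box(x,y0,y1,z0,z1,col):
        V=np.array([[i,j,l] for l in(z0,z1) for i,j in((-x,y0),(x,y0),(x,y1),(-x,y1))]); V=P(q+Rc.apply(V))
        for b in(V[:4],V[4:]): cv2.polylines(f,[b.reshape(-1,1,2)],True,col,1)
        for i in range(4): cv2.line(f,tuple(V[i].tolist()),tuple(V[i+4].tolist()),col,1)
    box(.011,.0425,.057,-.06,-.013,(255,0,0)); box(.011,-.057,-.0425,-.06,-.013,(255,160,0)); box(.038,-.0425,.0425,-.11,-.073,(0,160,255))
    for h in(0,.076): cv2.polylines(f,[P(A+h*AX+ring).reshape(-1,1,2)],True,(255,0,255),1)
    o.append(f)
cv2.imwrite("pics/pre5.png",np.hstack(o)[...,::-1])
E
```

```text
avg [ 0.5269 -0.2694  0.1748] sd [0.0001 0.0001 0.0002] shift cm [ 0.17 -0.23  5.82] rot [ 0.1  -0.02 -0.19] t 4.8
```

View pics/pre5.png

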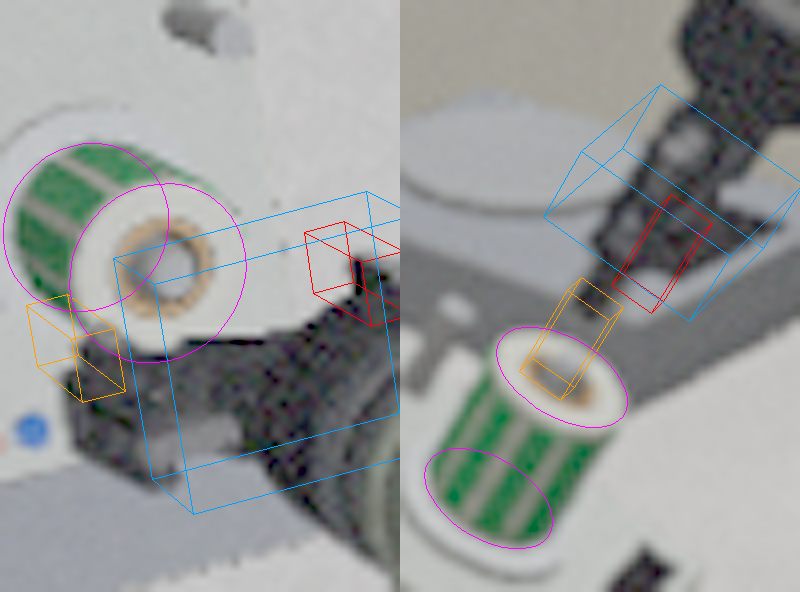

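The roll model (magenta) fits both views, but the gripper looks 25 mm or so further back along its axis than reported. I check this numerically in the start picture, where the gripper is seen against a plain background.

```bash
python3 - <<'E'
from go import *
c=ctrl.read_camera("side"); t=ctrl.read_camera("top")
q=np.array([.1438,-.5567,.1990]); Rc=R.from_quat([.99202,.12605,0,0])
for z in(0,-.013,-.03,-.06,-.1):
    print(z,proj(c,q+Rc.apply([[0,0,z],[0,.0425,z],[0,-.0425,z]])).round(1).tolist())
g=cv2.imread("pics/side0.png",0)
for r in range(96,156,3):
    print(r,"".join("#" if x<35 else "." for x in g[r,485:560]), np.median(g[r,480:500]))
P=proj(t,q+Rc.apply([[0,0,0],[0,.0425,-.013],[0,-.0425,-.013],[0,0,-.073]])).round(1); print(P.tolist())
g=cv2.imread("pics/top0.png",0)
for r in range(312,366,2): print(r,"".join("#" if x<50 else "." for x in g[r,525:600]))
E
```

```text
0 [[512.4, 153.8], [514.4, 149.2], [510.3, 158.7]]
-0.013 [[513.1, 150.4], [515.1, 145.8], [511.1, 155.2]]
-0.03 [[514.1, 145.9], [516.1, 141.4], [512.1, 150.7]]
-0.06 [[515.9, 137.9], [517.9, 133.5], [513.9, 142.5]]
-0.1 [[518.4, 126.9], [520.3, 122.7], [516.3, 131.4]]
96 ............................###......#############......................... 59.5
99 ............................########..............#........................ 65.5
102 ...........................########################........................ 67.0
105 ..........................#########################........................ 66.5
108 ..........................########################......................... 66.0
111 .............................####################.......................... 67.0
114 ...............................#############............................... 67.0
117 ..............................############................................. 66.0
120 .............................##.....#####.................................. 66.0
123 ............................############......................
[... 2393 characters left out ...]
##############...............###############################
350 ....................#############..............############################
352 ............................####.................##########################
354 ...................................................########################
356 ................................................###########################
358 ............................................###############################
360 ..........................................#################################
362 .........................................##################################
364 .........................................##################################
```

>>> jog_arm(rows=[[0.17, -0.23, 0, 0, 0, -0.2, 8.54], [0, 0, 1, 0, 0, 0, 8.54], [0, 0, 1, 0, 0, 0, 8.54], [0, 0, 1, 0, 0, 0, 8.54], [0, 0, 0, 0, 0, 0, 8.54]], force=25)

```text
t: 5.52
position: [0.5399, -0.263, 0.1464]
eef_rot: [-0.026, 0.969, 0.118, 0.214]
force: [-0.2, 0.2, -0.0]
grip_width: 1.002
finger_force: 0.0
```

```bash
cat > asc.py <<'E'
from fit import *
def show(c,u0,u1,v0,v1):
    f=c["frame"][v0:v1,u0:u1].astype(int); h=cv2.cvtColor(c["frame"][v0:v1,u0:u1],cv2.COLOR_RGB2HSV).astype(int)
    for i in range(v1-v0):
        print(v0+i,"".join("G" if (h[i,j,1]>110 and 35<h[i,j,0]<95 and h[i,j,2]>25) else "b" if (h[i,j,1]>110 and 95<h[i,j,0]<130 and h[i,j,2]>30) else "o" if (h[i,j,1]>80 and h[i,j,0]<25 and h[i,j,2]>50) else "#" if h[i,j,2]<42 else "w" if h[i,j,2]>150 else "." for j in range(u1-u0)))
E
python3 - <<'E'
from go import *; from asc import *
q,Rc,cam=rel(A+.03*AX,TILT,4); print(cur()[0]["force"])
show(cam["side"],345,400,125,185)
E
```

```text
avg [ 0.5402 -0.2636  0.1477] sd [0.0001 0.0002 0.0004] shift cm [0.03 0.03 2.76] rot [ 0.05  0.02 -0.  ] t 5.725
[ 0.06755507 -0.56721361 -0.08751683]
125 ......................................#################
126 ......................................#################
127 ......................................#################
128 ......................................#################
129 ....................................###################
130 ...................................###################.
131 ..................................###################..
132 ..................................##...#########.......
133 .................................##.....#######........
134 ...............................###.....########........
135 ...............................###....###########......
136 ...............................#####################...
137 ..............................########################.
138 ..............................#####################....
139 .............................############.########.....
140 .............................###############
[... 1951 characters left out ...]
.GGG...GGG.......................wwww...
174 ..........w....GGGG...GGG...............w.......w......
175 .................GG..GGG.................w......ww...ww
176 .....................G...................w..w.....ww.ww
177 ....................................................www
178 ....................................##.................
179 ...................................####................
180 ..................................######...............
181 .................................######......w.........
182 ................................######........w........
183 .................................####..................
184 ..................................##.......w...........
```

```bash
python3 - <<'E'
from go import *; from asc import *
q,Rc,_,cam=avg(2)
for x in(0,-.008):
  for z in(-.013,-.03,-.045):
    print(x,z,*[proj(cam[n],q+Rc.apply([[x,-.05,z],[x,.05,z]])).round(0).tolist() for n in("side","top")])
show(cam["top"],395,470,160,215)
E
```

```text
0 -0.013 [[364.0, 162.0], [376.0, 151.0]] [[404.0, 189.0], [438.0, 180.0]]
0 -0.03 [[367.0, 159.0], [378.0, 148.0]] [[406.0, 190.0], [440.0, 181.0]]
0 -0.045 [[368.0, 156.0], [380.0, 145.0]] [[407.0, 192.0], [442.0, 182.0]]
-0.008 -0.013 [[366.0, 164.0], [378.0, 153.0]] [[404.0, 192.0], [438.0, 183.0]]
-0.008 -0.03 [[368.0, 160.0], [380.0, 149.0]] [[406.0, 193.0], [440.0, 184.0]]
-0.008 -0.045 [[370.0, 157.0], [382.0, 146.0]] [[408.0, 194.0], [443.0, 185.0]]
160 ...........................................................................
161 ...........................................................................
162 ...........................................................................
163 ........................................w..................................
164 ........................................w...w..............................
165 ...........................................w..........................w....
166 ...........................................................................
167 .........................................................................
[... 3062 characters left out ...]
..#######...........###########...######...#################
207 ...oooo............####............###########..######.....###########.####
208 ...ooo..............................##########..######.....###############.
209 .....................................#########..#####........##########....
210 ......................................########..#####...........###........
211 ........................................#######.####.......................
212 .........................................######.####.......................
213 ..........................................#####..##........................
214 ............................................###..##........................
```

>>> jog_arm(rows=[[0.7, 0, 0, 0, 0, 0, 8.54], [0, 0, 1, 0, 0, 0, 8.54], [0, 0, 1, 0, 0, 0, 8.54], [0, 0, 1, 0, 0, 0, 8.54], [0, 0, 0.7, 0, 0, 0, 8.54], [0, 0, 0, 0, 0, 0, 8.54]])

```text
t: 6.58
position: [0.5613, -0.2581, 0.1164]
eef_rot: [-0.026, 0.969, 0.118, 0.214]
force: [0.5, -1.2, -0.5]
grip_width: 1.002
finger_force: 0.0
```

```bash
python3 - <<'E'
from go import *; from asc import *
q,Rc,cam=rel(A+.03*AX,TILT,4); print(cur()[0]["force"])
show(cam["side"],345,400,135,180)
show(cam["top"],395,470,165,205)
E
```

```text
avg [ 0.5615 -0.2585  0.1173] sd [0.     0.0001 0.0003] shift cm [-0.68  0.02 -0.92] rot [ 0.07  0.01 -0.  ] t 6.775
[ 0.48779813 -0.78828898  0.47010173]
135 ..............................####################.....
136 .............................#######################...
137 ............................##########################.
138 ............................#######################....
139 ...........................###..##################.....
140 ...........................#.....###############.......
141 ..........................#.....##############........#
142 .........................###...#############........###
143 ........................##############.###........#..##
144 ........................#############...........###.#..
145 ......................#############...........##....###
146 .#...................##############.........###.#.##.##
147 ....................##############...........#...##.###
148 ....................##############.......##.....##.####
149 ...................###############.......#....##.#####.
150 .............#.....####...########....#..
[... 4254 characters left out ...]
.........################..#####....###################.....
197 .......#######.........#################..#####...###################......
198 .........######.........################..#####....################........
199 ...........#######.....#################.#####.....##############..........
200 .............#####......###############..#####......#########..............
201 .................G......###############..####..............................
202 ................GGG.....###############..####..............................
203 ..........bbb..GGGG......##.....########.###...............................
204 ....oo...bbbb...GGG..............#######.###...............................
```

Tips are really at h≈65 mm on the roll (reported 21 mm), with no contact. I go 2.2 cm further along the post in small steps.

>>> jog_arm(rows=[[0, 0, 0.4, 0, 0, 0, 8.54], [0, 0, 0.4, 0, 0, 0, 8.54], [0, 0, 0.2, 0, 0, 0, 8.54]])

```text
t: 7.15
position: [0.5655, -0.2572, 0.1078]
eef_rot: [-0.026, 0.969, 0.118, 0.215]
force: [-0.0, 0.2, 0.3]
grip_width: 0.999
finger_force: 0.0
```

>>> jog_arm(rows=[[0, 0, 0.4, 0, 0, 0, 8.54], [0, 0, 0.4, 0, 0, 0, 8.54], [0, 0, 0.3, 0, 0, 0, 8.54], [0, 0, 0, 0, 0, 0, 8.54]])

```text
t: 7.65
position: [0.57, -0.2562, 0.0979]
eef_rot: [-0.026, 0.969, 0.118, 0.215]
force: [0.9, -0.8, 0.1]
grip_width: 0.999
finger_force: 0.0
```

```bash
python3 - <<'E'
from go import *; from asc import *
q,Rc,cam=rel(A,TILT,4); print(cur()[0]["force"])
show(cam["side"],345,400,138,180)
E
```

```text
avg [ 0.5701 -0.2563  0.0983] sd [0.     0.0001 0.0001] shift cm [-0.68  0.02 -0.02] rot [0.07 0.01 0.  ] t 7.85
[ 0.62387729 -0.20543767 -0.48320881]
138 .............................#######################...
139 .............................#####################.....
140 ............................####################.......
141 ..........................####################........#
142 .........................###################........##.
143 .........................#################........##..#
144 .............#...........##...########..........##..###
145 ........#.............###.....#######.........#...##.#.
146 .##..................####....########........##.#.#####
147 ...##................####...########.......#...########
148 ......#.............###############.......#.....##.####
149 ....................###############......#..###.######.
150 .............#.....##############.#..##....#.#.#####...
151 ..............#....##############....##.....#.#####....
152 ...................########..####.....##..#.#####......
153 .................GG########................##
[... 870 characters left out ...]
G...GGG...GGG...w.......................
169 ............GGG...GGGG...GGG...........................
170 ...........GGGG...GGG...GGG...........................w
171 ............GG...GGGG..GGGG..................ww.w....ww
172 ............G...GGGG...GGG.................w.........ww
173 ................GGG...GGG.......................w......
174 ...............GGGG...GGG..............................
175 .................GG..GGG..........................w...w
176 ....................GG...........................ww..ww
177 .....................................................ww
178 ....................................##.................
179 ...................................####................
```

No contact, so the picture was right. The fingers now straddle the roll to mid-height, and I close.

>>> jog_arm(rows=[[0, 0, 0, 0, 0, 0, 6.8], [0, 0, 0, 0, 0, 0, 6.4], [0, 0, 0, 0, 0, 0, 6.0], [0, 0, 0, 0, 0, 0, 5.6], [0, 0, 0, 0, 0, 0, 5.2], [0, 0, 0, 0, 0, 0, 5.2]], force=30)

```text
t: 8.6
position: [0.5702, -0.2567, 0.0989]
eef_rot: [-0.025, 0.969, 0.118, 0.215]
force: [-4.4, -2.4, 5.2]
grip_width: 0.756
finger_force: 31.9
```

>>> jog_arm(rows=[[0, 0, -0.4, 0, 0, 0, 5.2], [0, 0, -0.6, 0, 0, 0, 5.2], [0, 0, -0.8, 0, 0, 0, 5.2], [0, 0, -0.8, 0, 0, 0, 5.2]], force=40)

```text
t: 9.1
position: [0.5593, -0.2591, 0.1222]
eef_rot: [-0.025, 0.969, 0.118, 0.215]
force: [1.0, -2.2, -3.4]
grip_width: 0.752
finger_force: 44.8
```

```bash
python3 - <<'E'
from go import *; from asc import *
q,Rc,cam=rel(A,TILT,2); s=cur()[0]; print(s["force"],Rc.inv().apply(s["force"]),s["ft_torque"],s["grip_width"])
show(cam["side"],345,400,138,180)
E
```

```text
avg [ 0.5593 -0.2592  0.1232] sd [0.0001 0.     0.0002] shift cm [-0.72 -0.    2.71] rot [ 0.11 -0.04  0.01] t 9.2
[-1.37238802 -2.25643194  0.74565989] [-1.38136863  1.86493039 -1.46451289] [-0.51007418  0.22842925 -0.16786073] 0.7502776805934964
138 ............................###...##################...
139 ...........................###....################.....
140 ...........................#.....###############.......
141 ..........................#.....##############........#
142 .........................###...#############.........#.
143 .........................####.########.###.........##.#
144 ........................#############...........##...##
145 ...............#......##############..........###.####.
146 ......................############...........#..#.#..##
147 ...##.................############..........#..#....###
148 ......##..............##########.........##.......#####
149 .....................##########..........#..##..######.
150 ...................G####..#####o.....##......##.####...
151 ..............#...GG#########.ooo.w...##..#.#######....
152 ........
[... 967 characters left out ...]
....GGGG..GGG......................w....
169 ..................GGGG...GGG.......................w.w.
170 ...................GGG..GGG..........w.......w..w....ww
171 ........................GG..................w....w..www
172 ............................................w.w......ww
173 ................................................ww...ww
174 ................................................ww.....
175 .................................................ww.www
176 ......................................................w
177 .....................................................ww
178 ....................................##.................
179 ...................................####................
```

>>> jog_arm(rows=[[0, 0, -1, 0, 0, 0, 5.2], [0, 0, -1, 0, 0, 0, 5.2], [0, 0, -1.2, 0, 0, 0, 5.2], [0, 0, -1.2, 0, 0, 0, 5.2], [0, 0, -1.2, 0, 0, 0, 5.2], [0, 0, -1.2, 0, 0, 0, 5.2], [0, 0, -1.2, 0, 0, 0, 5.2], [0, 0, -2, 0, 0, 0, 5.2]])

```text
t: 10.2
position: [0.5175, -0.2681, 0.2126]
eef_rot: [-0.027, 0.969, 0.118, 0.214]
force: [0.9, -0.9, -2.6]
grip_width: 0.75
finger_force: 45.5
```

```bash
python3 - <<'E'
from go import *; from fit import *
q,Rc,cam=rel(A+.1*AX,TILT,2); s=cur()[0]; print(s["force"],s["ft_torque"],s["grip_width"])
# roll pose in hand: fit from masks
ax=-Rc.as_matrix()[:,2]; C={}
for n in cam:
    for m in [r for r in ctrl.trace(cam[n],"roll_a")]:
        print(n,np.round(m["bbox"]),round(m["p"],2))
T=np.array([.4944,.2654,0]); print("tote corners x-dir", np.degrees(np.arctan2(.182-.169,.643-.35)),np.degrees(np.arctan2(.365-.345,.640-.346)))
E
```

```text
avg [ 0.5183 -0.2694  0.2153] sd [0.0002 0.0001 0.0004] shift cm [-0.79 -0.02  2.84] rot [ 0.2  -0.12  0.05] t 10.3
[-0.05927889  0.34685703 -0.22212365] [-0.04154397  0.21181274  0.03467231] 0.7486324991587241
top [363. 222.  23.  20.] 0.88
top [434. 185.  32.  17.] 0.86
top [377. 266.  23.  24.] 0.84
top [432. 261.  17.  28.] 0.72
side [400. 223.  22.  30.] 0.95
side [361. 214.  26.  27.] 0.77
side [333. 206.   7.  23.] 0.37
tote corners x-dir 2.540467404610333 3.891676294080759
```

Roll off the post with near-zero force. I raise it, turn it upright, and align it with the tote.

>>> jog_arm(rows=[[1.7, 0, -3.6, 0, 0, 0, 5.2], [1.7, 0, -3.6, 0, 0, 0, 5.2], [0, 0, 0, 0, -8.3, 0, 5.2], [0, 0, 0, 0, -8.3, 0, 5.2], [0, 0, 0, 0, -8.4, 0, 5.2], [0, 0, 0, 0, 0, 5.3, 5.2], [0, 0, 0, 0, 0, 5.3, 5.2], [0, 0, 0, 0, 0, 0, 5.2]])

```text
t: 11.4
position: [0.5188, -0.2682, 0.2909]
eef_rot: [-0.0, 1.0, 0.029, -0.001]
force: [0.0, -0.7, -1.6]
grip_width: 0.751
finger_force: 45.6
```

```bash
cat >> go.py <<'E'
TOTE=R.from_euler("z",3.2,degrees=True)*R.from_euler("x",180,degrees=True)
TC=np.array([.494,.265,0]); TX=R.from_euler("z",3.2,degrees=True).apply([1,0,0])
E
python3 - <<'E'
from go import *
p=TC+.065*TX+[.007,0,.29]
q,Rc,cam=rel(p,TOTE,2); print(p)
E
```

```text
avg [ 0.5187 -0.2684  0.2913] sd [0.     0.0001 0.0001] shift cm [  7.82 -53.34   0.12] rot [-0.    0.06  0.12] t 11.5
[0.56589865 0.2686284  0.29      ]
```

>>> jog_arm(rows=[[0.7, -3.5, 0, 0, 0, 0, 5.2], [0.7, -4.9, 0, 0, 0, 0, 5.2], [0.7, -5, 0, 0, 0, 0, 5.2], [0.7, -5, 0, 0, 0, 0, 5.2], [0.7, -5, 0, 0, 0, 0, 5.2], [0.7, -5, 0, 0, 0, 0, 5.2], [0.7, -5, 0, 0, 0, 0, 5.2], [0.7, -5, 0, 0, 0, 0, 5.2], [0.7, -5, 0, 0, 0, 0, 5.2], [0.7, -5, 0, 0, 0, 0, 5.2], [0.7, -4.9, 0, 0, 0, 0, 5.2], [0, 0, 0, 0, 0, 0, 5.2]])

```text
t: 13.0
position: [0.5653, 0.2709, 0.2904]
eef_rot: [0.0, 1.0, 0.031, -0.001]
force: [0.1, -0.4, -1.8]
grip_width: 0.75
finger_force: 45.6
```

```bash
cat >> fit.py <<'E'
def fitroll(cam,guess,A=(0,0,1),zf=None):
    C={}
    for n,c in cam.items():
        g0=proj(c,np.array(guess)+np.array(A)*.038)[0]; m=near(c,"roll_a",g0,22)
        if m: C[n]=stats_mask(m[0]["mask"]); print(n,np.round(m[0]["bbox"]),round(m[0]["p"],2))
    g=lambda p:np.concatenate([stat(proj(cam[n],cyl(p,A)))[0]-C[n][0] for n in C]+([[(p[2]-zf)*1e5]] if zf is not None else []))
    o=least_squares(g,guess,x_scale=.01,diff_step=1e-4)
    for n in C:
        q=stat(proj(cam[n],cyl(o.x,A)))[1][:,0]; print(n,"model",q.min(0).round(),q.max(0).round(),"mask",C[n][1])
    return o.x.round(4),o.fun.round(2)
E
python3 - <<'E'
from go import *; from fit import *
p=TC+.065*TX+[.007,0,.29]
q,Rc,cam=rel(p,TOTE,2)
print(fitroll(cam,q-[.007,0,0]))
E
```

```text
avg [0.5654 0.2683 0.2909] sd [0.     0.0006 0.0002] shift cm [ 0.05 -0.03  0.09] rot [0.11 0.06 0.15] t 13.1
top [215. 168.  35.  20.] 0.69
side [246. 164.  23.  31.] 0.55
top model [204. 149.] [239. 182.] mask (np.int64(218), np.int64(229), np.int64(161), np.int64(177))
side model [239. 148.] [264. 183.] mask (np.int64(236), np.int64(259), np.int64(147), np.int64(180))
(array([0.5591, 0.2501, 0.2734]), array([-2.31, -2.79,  3.93,  1.38]))
```

```bash
python3 - <<'E'
from go import *; from fit import *
q,Rc,_,cam=avg(2); c=cam["side"]; base=q-[.007,0,0]
m=near(c,"roll_a",proj(c,base+[0,0,.038])[0],25); print([np.round(r["bbox"]).tolist() for r in m])
for dz in(-.01,0,.01):
  for dx in(-.01,0,.01):
    h=stat(proj(c,cyl(base+[dx,0,dz],[0,0,1])))[1][:,0]; print(dx,dz,h.min(0).round(1),h.max(0).round(1))
from asc import show
show(c,225,280,140,190); show(cam["top"],195,245,140,190)
E
```

```text
[[247.0, 161.0, 24.0, 32.0]]
-0.01 -0.01 [236.  148.1] [261.8 184. ]
0 -0.01 [233.6 147. ] [259.4 182.8]
0.01 -0.01 [231.3 146. ] [257.  181.6]
-0.01 0 [235.7 144.8] [261.6 180.8]
0 0 [233.3 143.7] [259.1 179.5]
0.01 0 [230.9 142.7] [256.7 178.3]
-0.01 0.01 [235.4 141.4] [261.4 177.5]
0 0.01 [233.  140.3] [258.9 176.3]
0.01 0.01 [230.6 139.3] [256.5 175.1]
140 #########....#####.......##########....................
141 #########...####..........########.....................
142 ################...........#######.....................
143 ################...........######......................
144 ################.........#####.........................
145 #########.#####...........####.........................
146 ########..####..................#......................
147 ########.####...wwwwwwww.www...........................
148 ########.####.www...........www........................
149 ############..w.ooooooooooo..www.......................
150 ############...ooooooooooooo.www.......................
151 ############.w.oooooooooooo.wwww.......................
152 ###########..w.oo
[... 4308 characters left out ...]
.............########GGbbbbbbbbbbbbbbbbb
178 .......................########.bbbbbbbbbbbbbbbbbb
179 ........................########bbbbbbbbbbbbbbbbbb
180 ........................########bbbbbbbbbbbbbbbbbb
181 .........................########bbbbbbbbbbbbbbbbb
182 .........................########bbbbbbbbbbbbbbbbb
183 ..........................#######bbbbbbbbbbbbbbbbb
184 ..........................########bbbbbbbbbbbbbbbb
185 ...................#.......#######bbbbbbbbbbbbbbbb
186 ...................#.......########bbbbbbbbbbbbbbb
187 ....................#.......#######bbbbbbbbbbbbbbb
188 ............................#######bbbbbbbbbbbbbbb
189 .....................#.......#######bbbbbbbbbbbbbb
```

Side view agrees: the roll is upright over the tote, with its base about 3 mm under the reported TCP height. I descend.

>>> jog_arm(rows=[[0, 0, 3, 0, 0, 0, 5.2], [0, 0, 4.5, 0, 0, 0, 5.2], [0, 0, 4.5, 0, 0, 0, 5.2], [0, 0, 4.5, 0, 0, 0, 5.2], [0, 0, 4, 0, 0, 0, 5.2], [0, 0, 2.5, 0, 0, 0, 5.2], [0, 0, 1.5, 0, 0, 0, 5.2], [0, 0, 1.0, 0, 0, 0, 5.2], [0, 0, 0.5, 0, 0, 0, 5.2], [0, 0, 0, 0, 0, 0, 5.2]])

```text
t: 14.6
position: [0.566, 0.2676, 0.0319]
eef_rot: [0.0, 1.0, 0.028, 0.0]
force: [-0.1, 0.1, -2.1]
grip_width: 0.753
finger_force: 45.6
```

>>> jog_arm(rows=[[0, 0, 0.4, 0, 0, 0, 5.2], [0, 0, 0.3, 0, 0, 0, 5.2], [0, 0, 0.3, 0, 0, 0, 5.2], [0, 0, 0, 0, 0, 0, 5.2]])

```text
t: 15.1
position: [0.5655, 0.2674, 0.0212]
eef_rot: [0.001, 1.0, 0.028, -0.0]
force: [-0.6, 0.7, -1.0]
grip_width: 0.752
finger_force: 45.6
```

>>> jog_arm(rows=[[0, 0, 0.2, 0, 0, 0, 5.2], [0, 0, 0.2, 0, 0, 0, 5.2], [0, 0, 0, 0, 0, 0, 5.2]])

```text
t: 15.48
position: [0.5655, 0.2674, 0.0173]
eef_rot: [0.001, 1.0, 0.028, -0.0]
force: [-0.3, 0.8, -1.3]
grip_width: 0.75
finger_force: 45.6
```

>>> jog_arm(rows=[[0, 0, 0.2, 0, 0, 0, 5.2], [0, 0, 0.2, 0, 0, 0, 5.2], [0, 0, 0.2, 0, 0, 0, 5.2], [0, 0, 0, 0, 0, 0, 5.2]])

```text
t: 15.98
position: [0.5655, 0.2674, 0.0113]
eef_rot: [0.001, 1.0, 0.028, -0.0]
force: [-0.5, -0.6, -1.9]
grip_width: 0.749
finger_force: 45.6
```

>>> jog_arm(rows=[[0, 0, 0.15, 0, 0, 0, 5.2], [0, 0, 0.15, 0, 0, 0, 5.2], [0, 0, 0, 0, 0, 0, 5.2]])

```text
t: 16.35
position: [0.5656, 0.2674, 0.0084]
eef_rot: [0.001, 1.0, 0.028, -0.0]
force: [0.2, 0.3, -2.0]
grip_width: 0.752
finger_force: 45.6
```

>>> jog_arm(rows=[[0, 0, 0.15, 0, 0, 0, 5.2], [0, 0, 0.15, 0, 0, 0, 5.2], [0, 0, 0, 0, 0, 0, 5.2]])

```text
t: 16.73
position: [0.5659, 0.2675, 0.008]
eef_rot: [0.0, 1.0, 0.028, 0.001]
force: [-4.1, -1.6, 12.9]
grip_width: 0.75
finger_force: 46.7
```

```bash
python3 - <<'E'
from go import *; from asc import show
q,Rc,_,cam=avg(2); c=cam["side"]
print(cur()[0]["force"]); show(c,240,300,215,262)
print(proj(c,[[.558,.268,.08],[.558,.268,.004]]))
E
```

```text
[-3.58934119 -1.61349302 12.26399795]
215 ############################..wwwwwwwwwwwwwwwwwwwwwwwwwwwwww
216 ############################..wwwwwwwwwwwwwwwwwwwwwwwwwwwwww
217 ############################..wwwwwwwwwwwwwwwwwwwwwwwwwwwwww
218 ###################..#######..wwwwwwwwwwwwwwwwwwwwwwwwwwwwww
219 ####################.###..##..wwwwwwwwwwwwwwwwwwwwwwwwwwwwww
220 ########################..##..wwwwwwwwwwwwwwwwwwwwwwwwwwwwww
221 .#######################..##..wwwwwwwwwwwwwwwwwwwwwwwwwwwwww
222 ############################..wwwwwwwwwwwwwwwwwwwwwwwwwwwwww
223 ############################..wwwwwwwwwwwwwwwwwwwwwwwwwwwwww
224 ############################.wwwwwwwwwwwwwwwwwwwwwwwwwwwwwww
225 ###########################..wwwwwwwwwwwwwwwwwwwwwwwwwwwwwww
226 #########################....wwwwwwwwwwwwwwwwwwwwwwwwwwwwwww
227 #############bbbb#######..wwwwwwwwwwwwwwwwwwwwwwwwwwwwwwwwww
228 ##..########bbbbb.######..wwwwwwwwwwwwwwwwwwwwwwwwwwwwwwwwww
229 ##..b######bbbbbb.######b.wwwwwwwwwwwwwwwwwwwwwwwwwwwwwwwwww
230 ##.bbb####bbbbbbb####..#bbb.wwwwwwwwwwwwwwwwwwwwwwwwwwwwwwww
231 ####b####.........
[... 1351 characters left out ...]
...GGGG..GGGGG..GGGG.bbbbbbbbbbbbbbbbbbbbbbbbbbbbbbbbbbb
253 bbbbG..GGGG..GGGGG..GGGG.bbbbbbbbbbbbbbbbbbbbbbbbbbbbbbbbbbb
254 bbbbG..GGGG...GGGG..GGGG.bbbbbbbbbbbbbbbbbbbbbbbbbbbbbbbbbbb
255 bbbbGG.GGGG...GGGG..GGGG.bbbbbbbbbbbbbbbbbbbbbbbbbbbbbbbbbbb
256 bbbbGG.GGGG...GGGG..GGGG.bbbbbbbbbbbbbbbbbbbbbbbbbbbbbbbbbbb
257 bbbbGG.GGGG...GGGG..GGGG.bbbbbbbbbbbbbbbbbbbbbbbbbbbbbbbbbbb
258 bbbbbG..GGG...GGGG...GG.bbbbbbbbbbbbbbbbbbbbbbbbbbbbbbbbbbbb
259 bbbbbG..GGG...GGGG...GGGbbbbbbbbbbbbbbbbbbbbbbbbbbbbbbbbbbbb
260 bbbbbb..GGG...GGGG...G.bbbbbbbbbbbbbbbbbbbbbbbbbbbbbbbbbbbbb
261 bbbbbbb.GGGG..GGGG....bbbbbbbbbbbbbbbbbbbbbbbbbbbbbbbbbbbbbb
[[252.43251835 237.06612204]
 [254.15981189 257.33907112]]
```

Contact with the floor. I ease off, release slowly, and retreat.

>>> jog_arm(rows=[[0, 0, -0.1, 0, 0, 0, 6.3], [0, 0, 0, 0, 0, 0, 6.6], [0, 0, 0, 0, 0, 0, 7.0], [0, 0, 0, 0, 0, 0, 7.6], [0, 0, 0, 0, 0, 0, 8.0], [0, 0, 0, 0, 0, 0, 8.0]])

```text
t: 17.58
position: [0.5657, 0.2675, 0.0064]
eef_rot: [0.001, 1.0, 0.028, -0.0]
force: [0.2, -0.0, -0.7]
grip_width: 0.938
finger_force: 0.0
```

>>> jog_arm(rows=[[0, 0, -0.8, 0, 0, 0, 8.0], [0, 0, -2, 0, 0, 0, 8.0], [0, 0, -4, 0, 0, 0, 8.0], [0, 0, -5, 0, 0, 0, 8.0], [0, 0, -5, 0, 0, 0, 8.5], [0, 0, -5, 0, 0, 0, 8.5], [0, 0, 0, 0, 0, 0, 8.5]])

```text
t: 18.45
position: [0.5679, 0.2687, 0.2304]
eef_rot: [-0.002, 1.0, 0.028, 0.005]
force: [0.1, -0.3, 0.1]
grip_width: 0.994
finger_force: 0.0
```

```bash
python3 - <<'E'
from go import *; from fit import *
q,Rc,cam=rel([.45,-.1,.2],DOWN,2)
print(fitroll(cam,[.558,.268,.004]))
print(fitroll(cam,B,zf=.004))
E
```

```text
avg [0.566  0.2678 0.2262] sd [0.0005 0.0002 0.0011] shift cm [-13.66  36.08   2.58] rot [ 1.000e-02 -1.700e-01 -1.063e+01] t 18.55
top [242. 188.  25.  26.] 0.58
top model [229. 175.] [255. 200.] mask (np.int64(231), np.int64(252), np.int64(176), np.int64(199))
(array([0.5591, 0.2603, 0.0025]), array([-0.,  0.]))
top [361. 224.  26.  25.] 0.68
side [362. 212.  23.  26.] 0.82
top model [350. 210.] [373. 234.] mask (np.int64(350), np.int64(372), np.int64(211), np.int64(234))
side model [351. 198.] [371. 227.] mask (np.int64(352), np.int64(371), np.int64(198), np.int64(225))
(array([ 0.443 , -0.1057,  0.004 ]), array([ 0.43, -0.07, -0.28,  0.75,  0.  ]))
```

Green roll stands at (0.559, 0.262) in the tote. Next, the blue roll.

```bash
python3 - <<'E'
from go import *
B=np.array([.443,-.106,.004]); p=B+Rm.apply([.007,0,0]); p[2]=.2
rel(p,DOWN,2)
E
```

```text
avg [0.5652 0.2674 0.2232] sd [0.0001 0.     0.0001] shift cm [-13.6   36.47   2.42] rot [  0.1    0.15 -10.63] t 18.85
```

>>> jog_arm(rows=[[-1.0, 2.5, 0, 0, 0, 0, 8.5], [-1.5, 4, 0, 0, 0, 0, 8.5], [-1.7, 4.6, 0, 0, 0, 0, 8.5], [-1.7, 4.6, 0, 0, 0, 0, 8.5], [-1.7, 4.6, 0, 0, 0, 0, 8.5], [-1.7, 4.6, 0, 0, 0, 0, 8.5], [-1.7, 4.6, 0, 0, 0, 0, 8.5], [-1.7, 4.6, 0, 0, 0, 0, 8.5], [-0.9, 2.4, 0, 0, 0, 0, 8.5], [0, 0, 0, 0, 0, -5.3, 8.5], [0, 0, 0, 0, 0, -5.3, 8.5], [0, 0, 0, 0, 0, 0, 8.5]])

```text
t: 20.35
position: [0.4502, -0.1044, 0.2245]
eef_rot: [0.0, 0.993, 0.12, -0.0]
force: [-0.2, 0.2, 0.5]
grip_width: 0.994
finger_force: 0.0
```

```bash
python3 - <<'E'
from go import *
B=np.array([.443,-.106,.004]); p=B+Rm.apply([.007,0,0])
rel(p,DOWN,2)
E
```

```text
avg [ 0.4503 -0.1043  0.2246] sd [0. 0. 0.] shift cm [-3.000e-02 -2.000e-02  2.206e+01] rot [ 0.04  0.05 -0.11] t 20.45
```

>>> jog_arm(rows=[[0, 0, 3, 0, 0, 0, 8.54], [0, 0, 4, 0, 0, 0, 8.54], [0, 0, 4, 0, 0, 0, 8.54], [0, 0, 3, 0, 0, 0, 8.54], [0, 0, 2, 0, 0, 0, 8.54], [0, 0, 0, 0, 0, 0, 8.54]])

```text
t: 21.2
position: [0.4493, -0.1041, 0.0637]
eef_rot: [-0.0, 0.993, 0.12, -0.002]
force: [0.4, -0.1, 0.4]
grip_width: 0.999
finger_force: 0.0
```

```bash
python3 - <<'E'
from go import *; from asc import show
B=np.array([.443,-.106,.004]); p=B+Rm.apply([.007,0,0])
q,Rc,cam=rel(p,DOWN,2); show(cam["side"],335,390,175,230); show(cam["top"],340,400,200,250)
E
```

```text
avg [ 0.4506 -0.1045  0.0651] sd [0.0003 0.0001 0.0003] shift cm [-0.07 -0.04  6.11] rot [ 0.06  0.02 -0.05] t 21.3
175 ...............#....################..ww.....w...wwwwww
176 ...............####################..ww.....w.....wwwww
177 ...............####################..ww....w......wwwww
178 ..............####################.......ww...##...w..w
179 ..............####################...w..ww...####......
180 ..............########...#########......w...######.....
181 ..............########...#########.........######......
182 ...w..........########...##..#####........######......w
183 ..www.........############..######..w......####.......w
184 ..w.ww.......#############..######..........##.......ww
185 ...w.w.bb....###########....######..w...GG..........www
186 ...ww..bbb...###########..w..#####..ww..GGG............
187 .......bbbbb.###########.....#####.ww...GG..ww.........
188 .ww....bbbbbb###########........#..w..bbb...w..........
189 ww.....bbbbbb##########...............bbb.ww...........
190 w......bbbbbb##########............oo.....w............
191 .......bbbbbbb######
[... 4865 characters left out ...]
..........................................########
240 ..#....................................................#####
241 ..#.......................................................##
242 ..#.........................................................
243 ............................................................
244 ............................................................
245 .#...................##############.........................
246 .#...............######################.....................
247 ............#..###########################..................
248 ............########...............#########................
249 ...........#####.......................#######.............#
```

>>> jog_arm(rows=[[-0.05, 0, 1, 0, 0, 0, 8.54], [0, 0, 1, 0, 0, 0, 8.54], [0, 0, 1, 0, 0, 0, 8.54], [0, 0, 0, 0, 0, 0, 8.54]])

```text
t: 21.8
position: [0.4491, -0.1045, 0.034]
eef_rot: [0.0, 0.993, 0.12, -0.001]
force: [-0.2, -0.3, 0.0]
grip_width: 0.999
finger_force: 0.0
```

>>> jog_arm(rows=[[0, 0, 1, 0, 0, 0, 8.54], [0, 0, 1, 0, 0, 0, 8.54], [0, 0, 0.8, 0, 0, 0, 8.54], [0, 0, 0, 0, 0, 0, 8.54]], force=30)

```text
t: 22.3
position: [0.4493, -0.1046, 0.0061]
eef_rot: [0.0, 0.993, 0.12, -0.001]
force: [0.2, 1.1, 0.6]
grip_width: 1.0
finger_force: 0.0
```

>>> jog_arm(rows=[[0, 0, 0, 0, 0, 0, 6.8], [0, 0, 0, 0, 0, 0, 6.4], [0, 0, 0, 0, 0, 0, 6.0], [0, 0, 0, 0, 0, 0, 5.6], [0, 0, 0, 0, 0, 0, 5.2], [0, 0, 0, 0, 0, 0, 5.2]])

```text
t: 23.05
position: [0.4501, -0.1046, 0.0075]
eef_rot: [0.0, 0.993, 0.12, 0.0]
force: [-0.6, 1.3, 5.6]
grip_width: 0.732
finger_force: 32.9
```

>>> jog_arm(rows=[[0, 0, -0.5, 0, 0, 0, 5.2], [0, 0, -1, 0, 0, 0, 5.2], [0, 0, -2, 0, 0, 0, 5.2], [0, 0, -3, 0, 0, 0, 5.2], [0, 0, -4, 0, 0, 0, 5.2], [0, 0, -4, 0, 0, 0, 5.2], [0, 0, -4, 0, 0, 0, 5.2], [0, 0, -3, 0, 0, 0, 5.2], [0, 0, 0, 0, 0, 0, 5.2]], force=40)

```text
t: 24.18
position: [0.4511, -0.1049, 0.2243]
eef_rot: [0.002, 0.993, 0.12, 0.003]
force: [-0.1, -0.9, -2.7]
grip_width: 0.728
finger_force: 43.9
```

```bash
python3 - <<'E'
from go import *; from asc import *
p=TC-.065*TX+[.007,0,.22]
q,Rc,cam=rel(p,TOTE,2); print(cur()[0]["grip_width"],p,proj(cam["side"],q-Rc.apply([.007,0,-0.0])+[0,0,.038]))
b=proj(cam["side"],q+[0,0,.038])[0].astype(int); show(cam["side"],b[0]-26,b[0]+26,b[1]-22,b[1]+28)
h=stat(proj(cam["side"],cyl(q-Rm.apply([.007,0,0]),[0,0,1])))[1][:,0]; print(h.min(0),h.max(0))
E
```

```text
avg [ 0.4495 -0.1045  0.2218] sd [0.0004 0.0001 0.0006] shift cm [  7.43 -35.85   0.14] rot [ 0.07 -0.   10.62] t 24.275
0.7262808171817676 [0.43610135 0.2613716  0.22      ] [[364.35936381 153.4086988 ]]
130 ...............###...##################.............
131 ...............########################.............
132 ...............#######################..............
133 ...............#######################..............
134 ...............#######################............##
135 ...............#########...#########............####
136 ...............#########...#########..........######
137 ...............####################.........########
138 ...............###################........##########
139 ...............#########.##.............############
140 ...............########..##..w...........###########
141 ...............########..##.......ww........########
142 #..............############oooooo...w.........######
143 ..............#############oooooooo.ww...........##.
144 ....##........############.oooooooo.www.............
145 w.............############.oooooo...
[... 1298 characters left out ...]
......bb.......www.ww...wwwww
169 ...................w.....................wwwwwwwwwww
170 ................ww...w...........ww.......wwwwwwwwww
171 .................ww..w.........wwwww.......wwwwwwwww
172 ..................w.w.........w...w........wwwwwwwww
173 ..................ww..w...........w........w.wwwwwww
174 ...................wwww.w.......................wwww
175 .....................w..wwwww....................www
176 ......................ww....w..............w.....www
177 ........................www...............w......w.w
178 ..........................wwww..........ww...##.....
179 .............................ww.........w...####....
[353.62274 137.99844] [375.39258 168.99362]
```

>>> jog_arm(rows=[[0, 0, 0, 0, 0, 5.3, 5.2], [0, 0, 0, 0, 0, 5.3, 5.2], [0.05, -2.5, 0, 0, 0, 0, 5.2], [0.1, -4, 0, 0, 0, 0, 5.2], [0.1, -4.6, 0, 0, 0, 0, 5.2], [0.1, -4.6, 0, 0, 0, 0, 5.2], [0.1, -4.6, 0, 0, 0, 0, 5.2], [0.1, -4.6, 0, 0, 0, 0, 5.2], [0.1, -4.6, 0, 0, 0, 0, 5.2], [0.1, -4.0, 0, 0, 0, 0, 5.2], [0.05, -2.4, 0, 0, 0, 0, 5.2], [0, 0, 0, 0, 0, 0, 5.2]])

```text
t: 25.78
position: [0.4367, 0.2551, 0.2194]
eef_rot: [0.001, 1.0, 0.029, -0.002]
force: [-0.3, -0.1, -1.7]
grip_width: 0.721
finger_force: 44.1
```

```bash
python3 - <<'E'
from go import *
p=TC-.065*TX+[.007,0,.01]
rel(p,TOTE,2)
E
```

```text
avg [0.4369 0.2538 0.2199] sd [0.0001 0.0002 0.0002] shift cm [ 0.03 -0.83 20.99] rot [0.18 0.17 0.07] t 25.875
```

The grip width is creeping down (0.732 to 0.721), so I look before lowering.

```bash
python3 - <<'E'
from go import *
q,Rc,_,cam=avg(2); o=[]; print(cur()[0]["grip_width"])
for n in("top","side"):
    c=cam[n]; u,v=proj(c,q+[0,0,.04])[0].astype(int); f=cv2.resize(c["frame"][v-37:v+37,u-25:u+25],(400,592),interpolation=cv2.INTER_CUBIC)
    o.append((255*(f/255.)**.5).astype(np.uint8))
cv2.imwrite("pics/held.png",np.hstack(o)[...,::-1])
E
```

```text
0.7293653197840199
```

View pics/held.png

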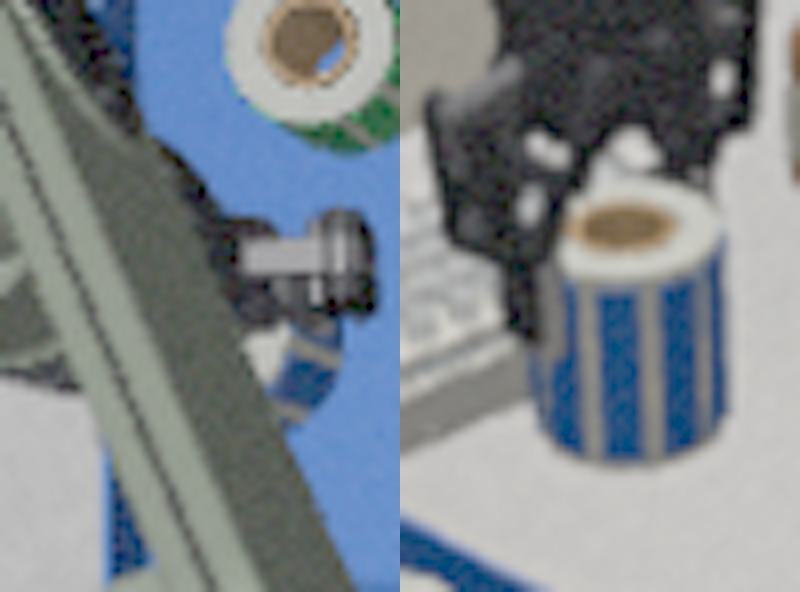

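The roll is upright but the pads hold it about 8 mm past its centre. The width reading is steady at 0.729. I lower it now, smoothly.

>>> jog_arm(rows=[[0, -0.4, 1.5, 0, 0, 0, 5.2], [0, -0.4, 2.5, 0, 0, 0, 5.2], [0, 0, 3, 0, 0, 0, 5.2], [0, 0, 3, 0, 0, 0, 5.2], [0, 0, 3, 0, 0, 0, 5.2], [0, 0, 2.5, 0, 0, 0, 5.2], [0, 0, 2, 0, 0, 0, 5.2], [0, 0, 1.2, 0, 0, 0, 5.2], [0, 0, 0.7, 0, 0, 0, 5.2], [0, 0, 0.4, 0, 0, 0, 5.2], [0, 0, 0, 0, 0, 0, 5.2]])

```text
t: 27.35
position: [0.4375, 0.2623, 0.0237]
eef_rot: [0.0, 1.0, 0.028, 0.0]
force: [-0.3, 0.7, -0.5]
grip_width: 0.727
finger_force: 44.1
```

>>> jog_arm(rows=[[0, 0, 0.2, 0, 0, 0, 5.2], [0, 0, 0.2, 0, 0, 0, 5.2], [0, 0, 0.2, 0, 0, 0, 5.2], [0, 0, 0, 0, 0, 0, 5.2]])

```text
t: 27.85
position: [0.4372, 0.2621, 0.0174]
eef_rot: [0.001, 1.0, 0.028, -0.0]
force: [0.1, 0.3, -0.9]
grip_width: 0.725
finger_force: 44.1
```

>>> jog_arm(rows=[[0, 0, 0.2, 0, 0, 0, 5.2], [0, 0, 0.2, 0, 0, 0, 5.2], [0, 0, 0.15, 0, 0, 0, 5.2], [0, 0, 0, 0, 0, 0, 5.2]])

```text
t: 28.35
position: [0.4372, 0.2621, 0.0119]
eef_rot: [0.001, 1.0, 0.028, -0.0]
force: [0.8, -0.3, -2.3]
grip_width: 0.729
finger_force: 44.1
```

>>> jog_arm(rows=[[0, 0, 0.15, 0, 0, 0, 5.2], [0, 0, 0.15, 0, 0, 0, 5.2], [0, 0, 0, 0, 0, 0, 5.2]])

```text
t: 28.72
position: [0.4372, 0.2621, 0.0089]
eef_rot: [0.001, 1.0, 0.028, -0.0]
force: [0.6, -0.6, -1.6]
grip_width: 0.729
finger_force: 44.1
```

>>> jog_arm(rows=[[0, 0, 0.1, 0, 0, 0, 5.2], [0, 0, 0.1, 0, 0, 0, 5.2], [0, 0, 0, 0, 0, 0, 5.2]])

```text
t: 29.1
position: [0.4374, 0.2622, 0.0075]
eef_rot: [0.0, 1.0, 0.028, 0.0]
force: [-0.3, -0.8, 4.2]
grip_width: 0.721
finger_force: 44.5
```

>>> jog_arm(rows=[[0, 0, 0.1, 0, 0, 0, 5.2], [0, 0, 0, 0, 0, 0, 5.2], [0, 0, 0, 0, 0, 0, 6.3], [0, 0, 0, 0, 0, 0, 6.6], [0, 0, 0, 0, 0, 0, 7.0], [0, 0, 0, 0, 0, 0, 7.6], [0, 0, 0, 0, 0, 0, 8.0], [0, 0, 0, 0, 0, 0, 8.0]])

```text
t: 30.1
position: [0.4373, 0.2621, 0.006]
eef_rot: [0.001, 1.0, 0.028, -0.0]
force: [-0.4, 0.8, 0.4]
grip_width: 0.938
finger_force: 0.0
```

>>> jog_arm(rows=[[0, 0, -0.8, 0, 0, 0, 8.0], [0, 0, -2, 0, 0, 0, 8.0], [0, 0, -4, 0, 0, 0, 8.0], [0, 0, -5, 0, 0, 0, 8.0], [0, 0, -5, 0, 0, 0, 8.5], [0, 0, -5, 0, 0, 0, 8.5], [-3, 3, 0, 0, 0, 0, 8.5], [-3, 5, 0, 0, 0, 0, 8.5], [0, 5, 0, 0, 0, 0, 8.5], [0, 5, 0, 0, 0, 0, 8.5], [0, 3, 0, 0, 0, 0, 8.5], [0, 0, 0, 0, 0, 0, 8.5]])

```text
t: 31.6
position: [0.389, 0.048, 0.2248]
eef_rot: [0.001, 1.0, 0.026, 0.0]
force: [-0.2, 0.3, 0.3]
grip_width: 0.999
finger_force: 0.0
```

```bash
python3 - <<'E'
from go import *
q,Rc,_,cam=avg(2); o=[]; print(cur()[0]["t"],q)
a=cv2.resize(cam["top"]["frame"][140:280,190:450],(780,420),interpolation=cv2.INTER_CUBIC)
b=cam["side"]["frame"][150:210+100,200:420]; b=cv2.resize(b,(247,180))
o=np.zeros((600,780,3),np.uint8); o[:420]=a; o[420:,:247]=b
cv2.imwrite("pics/end.png",(255*(o[...,::-1]/255.)**.6).astype(np.uint8))
E
```

```text
31.7 [0.38912563 0.04934314 0.22468418]
```

View pics/end.png

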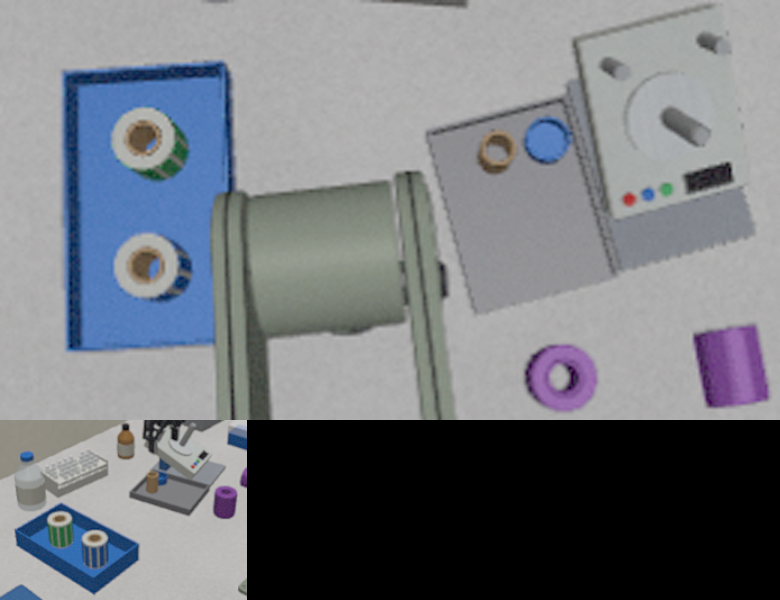

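Both rolls stand upright in the tote (green at (150,143), blue at (152,267)). The spindle is bare, and the core (497,151), cap (548,139) and purple rolls are untouched. I hand in.

```bash
python3 -c "
from station import ctrl; print(ctrl.sign_off())"
```

```text
the job is handed in; nothing more can be done
None
```

The green and blue rolls are both standing upright and released in the blue tote, green first, with the core and cap still in the tray; I handed the job in at about 32 s on the robot's clock, and sign-off returned no verdict.

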